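# Build the nest of test sieves on the shaker

### The arm

A 7-joint arm with a two-finger parallel gripper is mounted at the origin on a cart in front of the work surface, level with it; the furniture and walls round the work are solid. World frame = base frame: x ahead of the robot, y to its left, z up, the work surface at z = 0. Lengths are in m, angles in degrees, forces in N, time in s.
With the tool pointing down it reaches from about 0.4 to 0.85 m from the base axis. Payload 4.5 kg.
Tool frame: the origin (TCP) lies on the centre line of the jaws, within the pads' length; the fingertips stand 22 mm ahead of it and the grasp point (between the pads) lies 3 mm ahead of it; z points along the fingers, y is the line along which they close (so a half turn about z gives the same grasp; the last joint's range is limited). The gripper opens to 85 mm and grips with 20 to 120 N. Pads are 22 mm wide; open, the fingers measure 114 mm over their backs; the gripper's body (76 mm by 85 mm) begins 54 mm behind the grasp point. The pads swing forward as they close: fully open they stand 13 mm farther back than shut.
Start: joints at [75.963, 39.483, -11.15, 89.685, 9.013, 51.709, -12.324], TCP at [0.172, -0.601, 0.253] pointing down, gripper open.
Joint ranges: [-172.22, 172.22], [-26.19, 119.32], [-84.43, 86.54], [7.71, 146.69], [-57.33, 237.33], [2.42, 119.75], [-152.13, 152.13]. Speed limits (degrees/s): [147.25, 147.25, 180, 180, 180, 180, 180].

### API

Orientations are given as a 3x3 rotation matrix whose columns are the frame's x, y, z axes.
In Python, from workcell import state, snapshot, finish_job gives the robot as it stands.
- The arm moves only by the shell command python3 -m handwheel 'ROWS' [OPENING] [FORCE]. ROWS is JSON, a list of rows, each a list of 2 entries, a list of its own where there are three numbers: the shift along the tool's x, y, z in mm, then the turn, a rotation vector about the tool's x, y, z in rad. In form: [[[tx, ty, tz], [wx, wy, wz]], ...]. A call has 1 to 10 rows; each row is the pose to reach, as a shift and turn from the pose commanded when the call began, along the tool's axes at that moment; what a row does not reach only later rows make up. A row lasts 1/10 s, in which the tool goes at most 50 mm and 8.59 degrees, less where a joint would pass 70% of its speed; a pose out of reach is approached as far as the arm can. A call with a gripper value outside its range is refused whole. OPENING is the finger opening in mm, from 0 to 85.4, set as the call begins (- or left out, the last holds). The fingers move at their own pace and stop on an object; FORCE is the grip in N (left out, the last holds). Time passes only in rows, so rows that repeat a pose let the fingers close. It gives the time, the measured TCP pose, the force, the opening and the grip force at its end, in the units of the state.
- state(): the state, without advancing time (a new reading comes with each control period).
- snapshot(name): name is "side" or "top" or "wrist"; returns a dict with "pixels" (480x640x3 uint8, blue, green, red), "vfov" (degrees; the focal length in pixels is half the picture's height over the tangent of half this angle, whatever the lens; pixels are square), "cx", "cy" (the principal point, pixels), "k1" (the pictures are not rectified: a ray, as slopes to the right and down, at radius r is drawn at 1 + k1 r^2 times it, then the intrinsics apply), "world_to_cam" (4x4, takes a point from world to camera coordinates). Camera axes: x right, y down, z forward; pixel columns grow to the right and rows downward; lengths in m; the calibration is good to about 2 mm. A picture is of the moment at which its call begins. There is no depth.
- finish_job(): hands the job in; it is judged then, once.
The state is a dict: "time_s": time; "q": joint angles; "qd": joint speeds; "tau": joint torques, N m; "eef_pos": TCP position; "orientation": TCP orientation; "ft_force": force on the tool from outside, world axes, zero at the start; "torque": the same for the moment, N m; "opening": finger opening in m; "finger_force": force on a finger pad.
Only numpy, scipy, OpenCV 4.12 (cv2) and the standard library are available. Lean on these libraries where they do the work, as an engineer would, in place of code of your own. Each camera call takes 0.05 s, during which the arm holds its last target. There are 200 camera calls.

### The job

Get the sieve shaker ready for a run: build the nest on its seat, with the receiver pan at the bottom, then the three test sieves upward from the finest mesh to the coarsest, and the lid on top, every part seated fully in the one below. Leave the porcelain dish and the dropper bottle where they stand.

Things in the scene. Friction and masses are not known exactly. Their poses are not given: they have to be found in the camera images.
- sieve_shaker: low white round sieve shaker, 96 mm diameter, 54 mm high, fixed to the bench, grey control panel on its front. On top is a flat aluminium seat 70 mm across, at 50 mm above the origin, inside a raised locating lip (4 mm high, 82 mm outside diameter). Origin: centre of its underside, at bench height; z up along its axis
- receiver_pan: receiver pan: plain shallow stainless cup with a solid smooth floor and no mesh, lower than the sieves: 62 mm outside diameter (rim bead 64), 25 mm high, walls 2 mm, lower edge rounded, no skirt. Origin: centre of its underside; z up
- fine_sieve: small steel test sieve, finest mesh, openings 1.3 mm, dense grey. Frame 62 mm outside diameter (rim bead 64), 32 mm high, walls 2 mm. Its lowest 8 mm is a narrower skirt, tapering from 54 to 48 mm at the foot, that enters the rim of the part below up to the shoulder; straight grip wall 8 to 32 mm above the origin. Origin: centre of the underside of the skirt; z up. 60 to 130 g
- medium_sieve: small steel test sieve, middle mesh, openings 4 mm. Frame 62 mm outside diameter (rim bead 64), 32 mm high, walls 2 mm. Its lowest 8 mm is a narrower skirt, tapering from 54 to 48 mm at the foot, that enters the rim of the part below up to the shoulder; straight grip wall 8 to 32 mm above the origin. Origin: centre of the underside of the skirt; z up. 60 to 130 g
- coarse_sieve: small steel test sieve, coarsest mesh, openings 10 mm, a few bold wires. Frame 62 mm outside diameter (rim bead 64), 32 mm high, walls 2 mm. Its lowest 8 mm is a narrower skirt, tapering from 54 to 48 mm at the foot, that enters the rim of the part below up to the shoulder; straight grip wall 8 to 32 mm above the origin. Origin: centre of the underside of the skirt; z up. 60 to 130 g
- sieve_lid: sieve lid: stainless disc 62 mm diameter (edge bead 64), with the same tapered skirt below as the sieves (8 mm deep, 54 to 48 mm diameter) and a black upright cylindrical knob on top, 20 mm diameter, from 13 to 31 mm above the origin, by which it is lifted; the top of the disc is at 11 to 12 mm. Origin: centre of the underside of the skirt; z up. 50 to 100 g
- sample_dish: white porcelain dish, 72 mm diameter, 26 mm high, loose on the bench, not part of the job. Origin: centre of its underside
- dropper_bottle: small white dropper bottle with a black cap, 33 mm diameter, 78 mm high, loose on the bench, not part of the job. Origin: centre of its underside
Mind the look-alikes: they are no part of the job. Leave any blue or yellow look-alike of the receiver_pan alone.

How it is judged:
By the outcome, as a careful person would: the job done as asked, in the order asked, and still so for the second after the job is handed in, with the robot touching nothing.
It also fails if it takes over 120 s, if anything falls off the work surface, if the arm or the gripper's body presses on something with over 40 N, if the wrist force passes 120 N, or if a joint passes its speed limit or range.

## Working session

There is one attempt and no reset: what is moved stays moved. The work goes in short steps, Python scripts to look and compute and a shell command to move; the robot and the scene stay as the last step left them, time stands still between calls to the robot, and variables do not carry over. Pictures are saved under pics/ and viewed, at most 16 in all, crops included, and the job is handed in when it is done.

```bash
mkdir -p pics; ls; python3 - <<'E'
from workcell import state,snapshot
import cv2,numpy as np
s=state(); print({k:np.round(s[k],3).tolist() for k in s})
for n in ("side","top","wrist"):
    d=snapshot(n); cv2.imwrite(f"pics/{n}0.png",d["pixels"]); print(n,d["vfov"],d["cx"],d["cy"],d["k1"],np.round(d["world_to_cam"],4).tolist())
E
```

```text
pics
{'time_s': 0.0, 'q': [75.964, 39.534, -11.145, 89.746, 9.01, 51.71, -12.323], 'qd': [0.02, 0.133, -0.032, 0.01, -0.035, -0.01, 0.067], 'tau': [0.0, -53.96, -1.266, -15.855, 0.009, 0.009, 0.0], 'eef_pos': [0.172, -0.6, 0.252], 'orientation': [[0.961, 0.275, -0.001], [0.275, -0.961, 0.002], [-0.0, -0.002, -1.0]], 'ft_force': [-0.298, 1.046, -0.231], 'torque': [0.012, -0.008, 0.051], 'finger_force': 0.0, 'opening': 0.085}
side 49.0717141744597 327.89321730670076 237.95203082937596 0.004331915559000055 [[0.997, 0.0743, 0.0201, -0.5035], [0.0552, -0.507, -0.8602, 0.0359], [-0.0537, 0.8587, -0.5096, 0.8793], [0.0, 0.0, 0.0, 1.0]]
top 49.6467155390281 316.9970841121537 235.99861666986905 0.0474965471083885 [[0.0221, -0.9996, -0.0199, 0.0734], [-0.9859, -0.0185, -0.1661, 0.5142], [0.1656, 0.0233, -0.9859, 0.8366], [0.0, 0.0, 0.0, 1.0]]
wrist 65.40144474675563 317.3274661462585 238.59622815165662 -0.0319756849318715 [[0.2752, -0.9614, -0.0013, -0.6248], [-0.911, -0.2612, 0.3191, -0.0413], [-0.3071, -0.0866, -0.9477, 0.3809], [0.0, 0.0, 0.0, 1.0]]
```

View pics/top0.png

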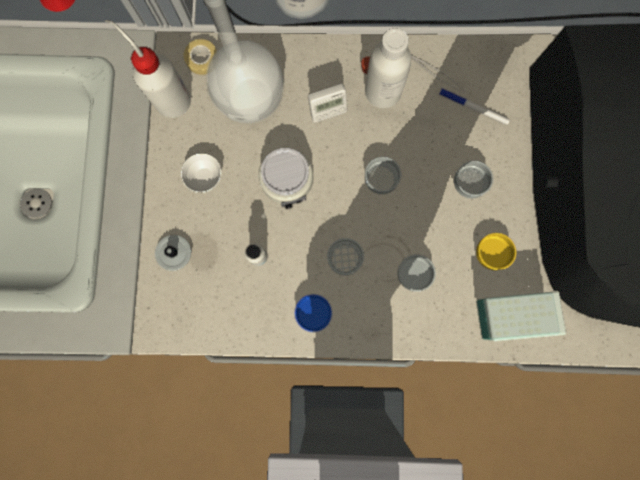

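View pics/side0.png

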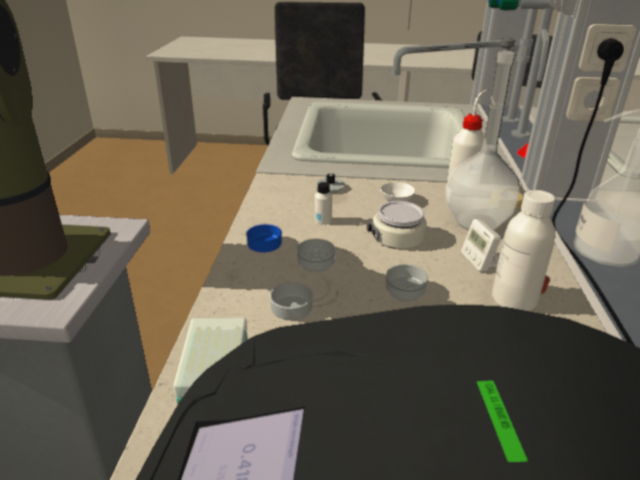

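The top view shows the shaker at (287,172), the lid at (173,250), and four steel cups at (382,175), (473,180), (346,257) and (416,272). The dish is at (201,173), the bottle at (255,253), and the blue and yellow decoys at (313,313) and (496,252). I'll zoom in on the four cups.

```bash
cat > v.py <<'E'
import numpy as np,cv2
from workcell import state,snapshot
def K(d):
    f=240/np.tan(np.radians(d["vfov"]/2)); return np.array([[f,0,d["cx"]],[0,f,d["cy"]],[0,0,1]]),np.array([d["k1"],0,0,0,0.])
def ray(d,uv):
    k,c=K(d); n=cv2.undistortPoints(np.array([[uv]],float),k,c)[0,0]; T=np.array(d["world_to_cam"])
    R=T[:3,:3]; return -R.T@T[:3,3], R.T@np.array([n[0],n[1],1])
def atz(d,uv,z):
    o,r=ray(d,uv); return o+r*(z-o[2])/r[2]
def proj(d,P):
    k,c=K(d);T=np.array(d["world_to_cam"]); return cv2.projectPoints(np.array(P,float).reshape(-1,1,3),cv2.Rodrigues(T[:3,:3])[0],T[:3,3],k,c)[0][:,0]
def tri(obs):
    A=np.zeros((3,3));b=np.zeros(3)
    for d,uv in obs:
        o,r=ray(d,uv); r=r/np.linalg.norm(r);M=np.eye(3)-np.outer(r,r);A+=M;b+=M@o
    p=np.linalg.solve(A,b)
    return p,[np.round(proj(d,p)[0]-uv,1).tolist() for d,uv in obs]
def circ(R,c,z,n=72):
    t=np.linspace(0,2*np.pi,n,endpoint=False); return np.c_[c[0]+R*np.cos(t),c[1]+R*np.sin(t),0*t+z]
E
python3 - <<'E'
from v import *
d=snapshot("top");im=d["pixels"]
W=[]
for u,v in [(382,175),(473,180),(346,257),(416,272),(173,250),(287,172)]:
    W.append(cv2.resize(im[v-32:v+32,u-32:u+32],(256,256),interpolation=cv2.INTER_CUBIC))
    print(u,v,np.round(atz(d,(u,v),.03),3))
cv2.imwrite("pics/c1.png",np.vstack([np.hstack(W[:3]),np.hstack(W[3:])]))
E
```

```text
382 175 [ 0.625 -0.027  0.03 ]
473 180 [ 0.619 -0.184  0.03 ]
346 257 [0.479 0.034 0.03 ]
416 272 [ 0.456 -0.085  0.03 ]
173 250 [0.486 0.331 0.03 ]
287 172 [0.628 0.14  0.03 ]
```

View pics/c1.png

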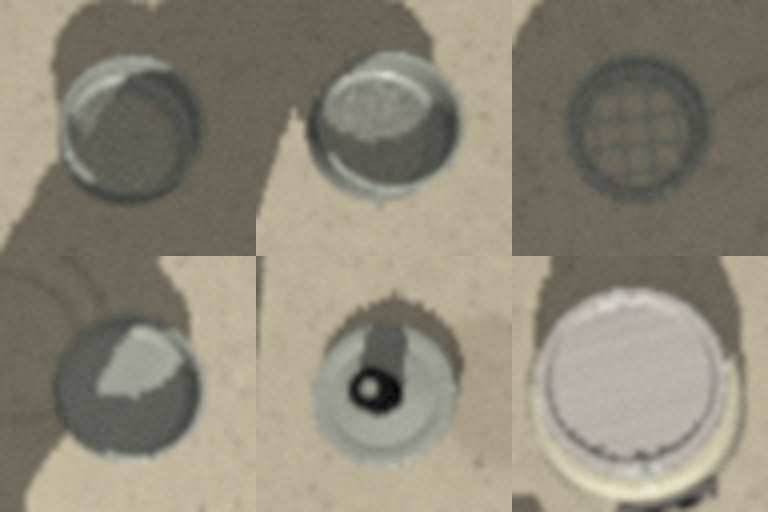

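(346,257) is clearly the coarse sieve. (416,272) looks like the pan, (382,175) medium and (473,180) fine, which I'll confirm with the wrist camera. First I'll check the dark bulky object on the right and where the wrist camera sits on the tool.

```bash
python3 - <<'E'
from v import *
t,s,w=[snapshot(n) for n in("top","side","wrist")]
for uv in[(530,100),(545,270),(531,150)]:
    for z in(0.0,.05,.1,.15,.2,.25,.3):
        p=atz(t,uv,z);print(uv,np.round(p,3),np.round(proj(s,p)[0]))
st=state();R=np.array(st["orientation"]);T=np.array(w["world_to_cam"])
print("cam in tool",R.T@(-T[:3,:3].T@T[:3,3]-np.array(st["eef_pos"])),"axis",R.T@T[2,:3])
E
```

```text
(530, 100) [ 0.779 -0.299  0.   ] [556. 447.]
(530, 100) [ 0.757 -0.279  0.05 ] [540. 399.]
(530, 100) [ 0.734 -0.259  0.1  ] [524. 351.]
(530, 100) [ 0.711 -0.239  0.15 ] [508. 301.]
(530, 100) [ 0.689 -0.219  0.2  ] [491. 250.]
(530, 100) [ 0.666 -0.199  0.25 ] [474. 198.]
(530, 100) [ 0.644 -0.18   0.3  ] [456. 144.]
(545, 270) [ 0.468 -0.311  0.   ] [274. 435.]
(545, 270) [ 0.462 -0.291  0.05 ] [270. 388.]
(545, 270) [ 0.457 -0.27   0.1  ] [267. 341.]
(545, 270) [ 0.451 -0.25   0.15 ] [263. 292.]
(545, 270) [ 0.446 -0.229  0.2  ] [260. 242.]
(545, 270) [ 0.44  -0.208  0.25 ] [256. 191.]
(545, 270) [ 0.434 -0.188  0.3  ] [252. 138.]
(531, 150) [ 0.684 -0.297  0.   ] [468. 439.]
(531, 150) [ 0.667 -0.277  0.05 ] [456. 392.]
(531, 150) [ 0.649 -0.257  0.1  ] [444. 345.]
(531, 150) [ 0.632 -0.238  0.15 ] [432. 296.]
(531, 150) [ 0.615 -0.218  0.2  ] [420. 246.]
(531, 150) [ 0.597 -0.198  0.25 ] [407. 194.]
(531, 150) [ 0.58  -0.178  0.3  ] [393. 141.]
cam in tool [ 0.08246366  0.00061547 -0.12071651] axis [-3.19042101e-01  1.10130865e-04  9.47740537e-01]
```

```bash
cat > to.py <<'E'
# usage: to.py x y z [yawdeg]: prints shift (mm) and turn (rad) in tool axes from the measured pose
import sys; from v import *
from scipy.spatial.transform import Rotation as Ro
a=[float(x) for x in sys.argv[1:]]; s=state();R=np.array(s["orientation"]);p=np.array(s["eef_pos"])
y=np.radians(a[3] if len(a)>3 else 90); c,n=np.cos(y),np.sin(y)
Rd=np.array([[c,n,0],[n,-c,0],[0,0,-1]])
print("t",s["time_s"],"pos",np.round(p,4),"shift",np.round(R.T@(np.array(a[:3])-p)*1000,1),"turn",np.round(Ro.from_matrix(R.T@Rd).as_rotvec(),4),"F",np.round(s["ft_force"],1),"open",round(s["opening"],4))
E
python3 to.py .32 -.08 .32
```

```text
t 0.35 pos [ 0.172  -0.6008  0.2531] shift [ 285.6 -459.9  -66.7] turn [-3.000e-04 -2.000e-04 -1.292e+00] F [-0.2 -0.1  0.2] open 0.0858
```

```bash
python3 -m handwheel '[[[26,-42,-6],[0,0,-0.12]],[[52,-84,-12],[0,0,-0.24]],[[78,-126,-18],[0,0,-0.36]],[[104,-167,-24],[0,0,-0.48]],[[130,-209,-30],[0,0,-0.6]],[[156,-251,-36],[0,0,-0.72]],[[182,-293,-42],[0,0,-0.85]],[[208,-335,-48],[0,0,-0.98]],[[234,-376,-54],[0,0,-1.1]],[[260,-418,-60],[0,0,-1.2]]]'; python3 to.py .545 -.01 .30
```

```text
time_s: 1.35
eef_pos: [0.3073, -0.1258, 0.3139]
orientation: [[0.088, 0.996, 0.001], [0.996, -0.088, -0.001], [-0.001, 0.001, -1.0]]
ft_force: [1.4, -0.5, 0.6]
opening: 0.0854
finger_force: 0.0
t 1.35 pos [ 0.3073 -0.1258  0.3139] shift [136.3 226.6  14. ] turn [ 0.0013  0.0009 -0.0882] F [ 1.4 -0.5  0.6] open 0.0854
```

```bash
python3 -m handwheel '[[[27,45,3],[0,0,-0.05]],[[54,90,6],[0,0,-0.09]],[[81,135,9],[0,0,-0.09]],[[108,180,11],[0,0,-0.09]],[[132,220,14],[0,0,-0.09]],[[132,220,14],[0,0,-0.09]],[[132,220,14],[0,0,-0.09]]]'; python3 - <<'E'
from v import *
d=snapshot("wrist");cv2.imwrite("pics/w1.png",d["pixels"]);np.save("w1.npy",d,allow_pickle=True)
E
```

```text
time_s: 2.05
eef_pos: [0.5389, -0.015, 0.2988]
orientation: [[0.0, 1.0, -0.0], [1.0, -0.0, 0.001], [0.001, -0.0, -1.0]]
ft_force: [-0.8, -0.5, -0.8]
opening: 0.0856
finger_force: 0.0
```

View pics/w1.png

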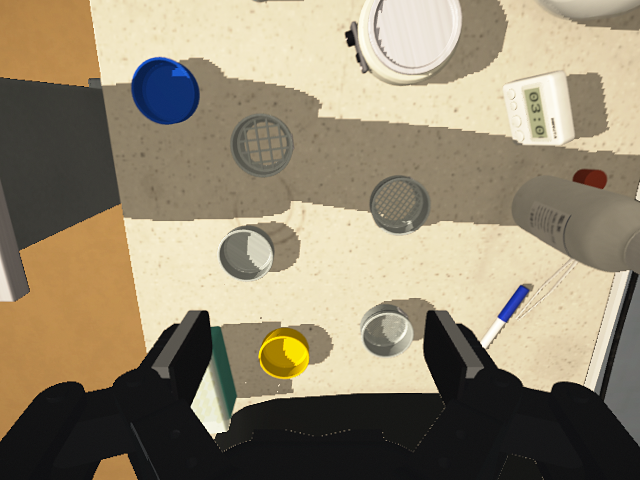

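In this wrist view the coarse sieve is at (263,144) and the medium at (399,205). The other two parts are at (246,252) and (386,330), so I'll enlarge those to tell pan from fine.

```bash
python3 - <<'E'
from v import *
im=cv2.imread("pics/w1.png");W=[cv2.resize(im[v-36:v+36,u-36:u+36],(390,390),interpolation=cv2.INTER_CUBIC) for u,v in[(246,252),(386,330)]]
cv2.imwrite("pics/c2.png",np.hstack(W))
E
```

```text
(no output)
```

View pics/c2.png

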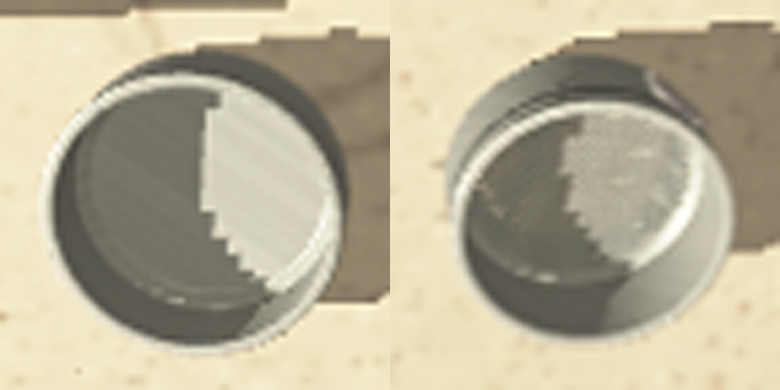

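The left crop, at (246,252), has a smooth solid floor, so it is the pan. The right one, at (386,330), has a dense texture, so it is the fine sieve. Next I'll fit the rim circles jointly in the top and wrist views with z left free.

```bash
cat > fit.py <<'E'
from v import *
from scipy.optimize import minimize
def gmap(im,s):
    g=cv2.GaussianBlur(im,(0,0),s).astype(np.float32)
    m=0
    for c in range(3):
        m=m+cv2.Sobel(g[...,c],cv2.CV_32F,1,0)**2+cv2.Sobel(g[...,c],cv2.CV_32F,0,1)**2
    return np.sqrt(m)
def score(ds,G,c,R):
    v=0
    for d,g in zip(ds,G):
        p=proj(d,circ(R,c[:2],c[2])).astype(np.float32)
        q=cv2.remap(g,p[:,:1].copy(),p[:,1:].copy(),cv2.INTER_LINEAR)[:,0]
        v+=np.mean(np.minimum(q,np.percentile(g,97)))/np.percentile(g,97)
    return v
def fit(ds,c,R,zfix=None):
    for s in(2.0,1.0):
        G=[gmap(d["pixels"],s) for d in ds]
        f=(lambda x:-score(ds,G,x,R)) if zfix is None else (lambda x:-score(ds,G,[x[0],x[1],zfix],R))
        x0=np.array(c[:3] if zfix is None else c[:2]);n=len(x0)
        r=minimize(f,x0,method="Nelder-Mead",options=dict(initial_simplex=np.vstack([x0]+[x0+.006*e for e in np.eye(n)]),xatol=1e-4,fatol=1e-4))
        c=r.x
    return c,-r.fun
E
python3 - <<'E'
from fit import *
t=snapshot("top");w=np.load("w1.npy",allow_pickle=True).item()
I={"pan":((246,255.1),.025,.032),"fine":((387.8,334.6),.032,.032),"med":((399,207),.032,.032),"coarse":((263,146),.032,.032),"shaker":((417,30),.054,.041)}
for k,(uv,z,R) in I.items():
    c=atz(w,uv,z);ds=[t,w]
    a=fit(ds,c,R);b=[fit([x],c,R,z) for x in ds]
    print(k,"init",np.round(c,4),"free",np.round(a[0],4),round(a[1],2),"top",np.round(b[0][0],4),"wrist",np.round(b[1][0],4),round(b[0][1],2),round(b[1][1],2))
E
```

```text
pan init [ 0.4585 -0.0858  0.025 ] free [ 0.4568 -0.0877  0.0202] 1.53 top [ 0.4563 -0.0853] wrist [ 0.4569 -0.0854] 0.79 0.66
fine init [ 0.6238 -0.1853  0.032 ] free [ 0.6242 -0.1877  0.0275] 1.3 top [ 0.6175 -0.1822] wrist [ 0.6231 -0.1854] 0.7 0.67
med init [ 0.6263 -0.0282  0.032 ] free [ 0.6269 -0.0277  0.0218] 0.79 top [ 0.6277 -0.031 ] wrist [ 0.6261 -0.0258] 0.27 0.57
coarse init [0.4843 0.0352 0.032 ] free [0.482  0.035  0.0167] 0.58 top [0.48  0.036] wrist [0.4837 0.0355] 0.3 0.23
shaker init [0.6269 0.1369 0.054 ] free [0.6324 0.1452 0.0313] 1.27 top [0.6255 0.1417] wrist [0.6243 0.1429] 0.66 0.4
```

```bash
python3 - <<'E'
from v import *
w=np.load("w1.npy",allow_pickle=True).item();s=state();R=np.array(s["orientation"]);p=np.array(s["eef_pos"])
for uv in((210,311),(425,311),(181,311),(457,311)):
    o,r=ray(w,uv);o=R.T@(o-p);r=R.T@r
    for xx in(.011,-.011): print(uv,xx,np.round((o+r*(xx-o[0])/r[0])*1000,1))
E
python3 to.py .457 -.086 .15
```

```text
(210, 311) 0.011 [ 11.  -38.8   7. ]
(210, 311) -0.011 [-11.  -51.4  45.9]
(425, 311) 0.011 [11.  44.4  7.2]
(425, 311) -0.011 [-11.   57.2  46.2]
(181, 311) 0.011 [ 11.  -50.    6.8]
(181, 311) -0.011 [-11.  -66.   45.7]
(457, 311) 0.011 [11.  56.9  7.2]
(457, 311) -0.011 [-11.   73.5  46.1]
t 2.15 pos [ 0.5369 -0.0171  0.299 ] shift [-68.9 -79.4 149.3] turn [-0.0018  0.0012 -0.0025] F [-1.  -0.2  0.4] open 0.0851
```

```bash
python3 -m handwheel '[[[-18,-20,37],[0,0,0]],[[-35,-40,75],[0,0,0]],[[-52,-60,112],[0,0,0]],[[-69,-79,149],[0,0,0]],[[-69,-79,149],[0,0,0]],[[-69,-79,149],[0,0,0]]]'; cat > look.py <<'E'
# look.py name R z x y : wrist picture, fit rim circle (z fixed and z free with top), save crop
import sys; from fit import *
n,R,z,x,y=sys.argv[1],*map(float,sys.argv[2:6])
P=[]
ds=[]
for i in range(3): ds.append(snapshot("wrist"));P.append(state()["eef_pos"])
P=np.array(P);print("pos spread",np.round(P.std(0),4),"mean",np.round(P.mean(0),4))
d=ds[-1]; d["pixels"]=np.median([q["pixels"] for q in ds],0).astype(np.uint8)
c,s=fit([d],[x,y],R,z); print("fit",np.round(c,4),round(s,2))
im=d["pixels"].copy()
for a in proj(d,circ(R,c,z)): cv2.circle(im,(int(round(a[0])),int(round(a[1]))),1,(0,0,255),-1)
cv2.imwrite(f"pics/{n}.png",im);np.save(n+".npy",d,allow_pickle=True)
E
python3 look.py pan1 .032 .025 .457 -.086; python3 to.py .457 -.086 .15
```

```text
time_s: 2.75
eef_pos: [0.4576, -0.0862, 0.1506]
orientation: [[0.004, 1.0, -0.002], [1.0, -0.004, -0.001], [-0.001, -0.002, -1.0]]
ft_force: [0.7, -0.5, 0.3]
opening: 0.0853
finger_force: 0.0
pos spread [0.0005 0.0003 0.0002] mean [ 0.46   -0.085   0.1515]
fit [ 0.4607 -0.0823] 0.6
t 2.9 pos [ 0.4605 -0.0847  0.1517] shift [-1.3 -3.5  1.7] turn [ 0.0038 -0.0002 -0.0019] F [-0.7 -0.2 -0.9] open 0.0852
```

View pics/pan1.png

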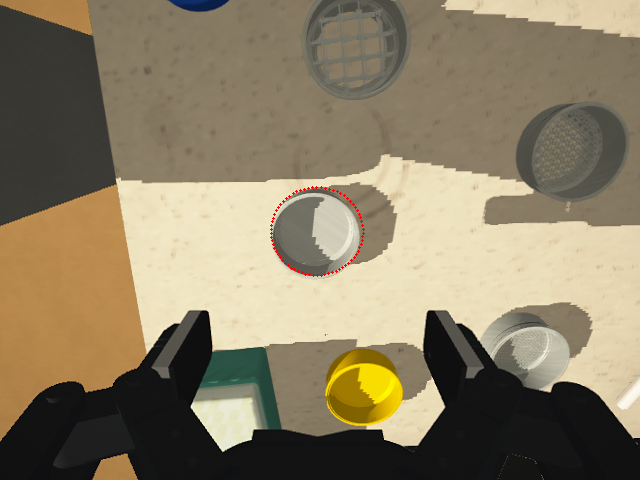

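The fitted circle sits on the pan rim at about (317,232), within 2 mm. I'll descend and close on the pan.

```bash
python3 -m handwheel '[[[0,-1,40],[0,0,0]],[[0,-1,80],[0,0,0]],[[0,-1,105],[0,0,0]],[[0,-1,127],[0,0,0]],[[0,-1,127],[0,0,0]],[[0,-1,127],[0,0,0]]]'; python3 -m handwheel '[[[0,0,0],[0,0,0]],[[0,0,0],[0,0,0]],[[0,0,0],[0,0,0]],[[0,0,0],[0,0,0]],[[0,0,0],[0,0,0]],[[0,0,0],[0,0,0]]]' 50 40; python3 to.py .457 -.086 .024
```

```text
time_s: 3.5
eef_pos: [0.4593, -0.0843, 0.024]
orientation: [[0.001, 1.0, 0.002], [1.0, -0.001, 0.001], [0.001, 0.002, -1.0]]
ft_force: [1.0, -0.9, 0.4]
opening: 0.085
finger_force: 0.0
time_s: 4.1
eef_pos: [0.4591, -0.0851, 0.0251]
orientation: [[0.002, 1.0, 0.004], [1.0, -0.002, 0.001], [0.001, 0.004, -1.0]]
ft_force: [-0.2, 1.6, 8.7]
opening: 0.0612
finger_force: 41.6
t 4.1 pos [ 0.4591 -0.0851  0.0251] shift [-0.9 -2.1  1.1] turn [ 0.0036 -0.0006 -0.0024] F [-0.2  1.6  8.7] open 0.0612
```

```bash
python3 -m handwheel '[[[0,0,-15],[0,0,0]],[[0,0,-50],[0,0,0]],[[0,0,-100],[0,0,0]],[[0,0,-140],[0,0,0]],[[0,0,-175],[0,0,0]],[[0,0,-175],[0,0,0]],[[0,0,-175],[0,0,0]]]'; python3 to.py .626 .142 .20
```

```text
time_s: 4.8
eef_pos: [0.4582, -0.0858, 0.1994]
orientation: [[0.003, 1.0, 0.003], [1.0, -0.003, -0.001], [-0.001, 0.003, -1.0]]
ft_force: [0.1, -0.4, -1.3]
opening: 0.0614
finger_force: 44.2
t 4.8 pos [ 0.4582 -0.0858  0.1994] shift [228.3 167.1  -0.3] turn [ 0.0026  0.0008 -0.0033] F [ 0.1 -0.4 -1.3] open 0.0614
```

```bash
python3 -m handwheel '[[[38,28,0],[0,0,0]],[[76,56,0],[0,0,0]],[[114,84,0],[0,0,0]],[[152,112,0],[0,0,0]],[[190,140,0],[0,0,0]],[[228,167,0],[0,0,0]],[[228,167,0],[0,0,0]],[[228,167,0],[0,0,0]],[[228,167,0],[0,0,0]]]'; python3 look.py shk1 .041 .054 .626 .142;python3 to.py .626 .142 .20
```

```text
time_s: 5.7
eef_pos: [0.6242, 0.1406, 0.1967]
orientation: [[0.003, 1.0, -0.003], [1.0, -0.003, -0.003], [-0.003, -0.003, -1.0]]
ft_force: [-0.1, -0.0, -1.3]
opening: 0.0613
finger_force: 44.2
pos spread [0.0002 0.0002 0.0003] mean [0.6247 0.1404 0.1975]
fit [0.6252 0.1418] 0.63
t 5.85 pos [0.625  0.1406 0.1979] shift [ 1.4  1.  -2.1] turn [-0.001   0.0018 -0.0037] F [-0.6 -0.2 -1.4] open 0.0615
```

View pics/shk1.png

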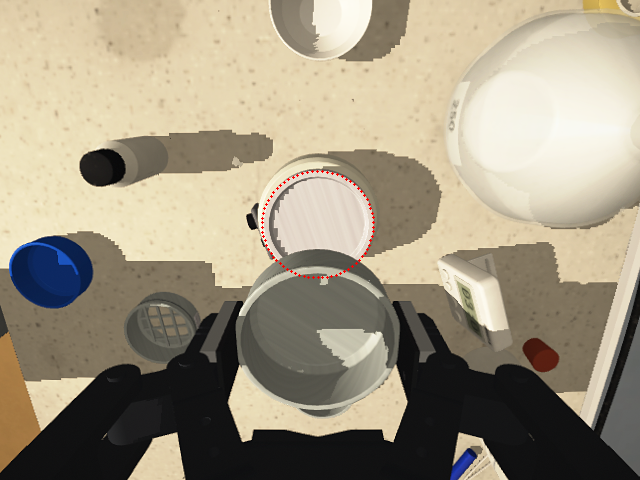

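The shaker lip is at the red circle around (318,224), giving a centre of (0.625, 0.142). The pan is held upright in the jaws around (318,335). Next I'll fit the held pan's rim to get its offset in the hand.

```bash
cat > held.py <<'E'
# held.py npy rim_tool_z : fit held rim (R 32) relative to TCP
import sys; from fit import *
d=np.load(sys.argv[1]+".npy",allow_pickle=True).item();s=state();p=np.array(s["eef_pos"])
for R in (.032,.0285):
  for dz in(-.003,0,.003):
    z=p[2]-float(sys.argv[2])+dz
    c,sc=fit([d],p[:2],R,z);print(R,"rim z",round(z,4),"offset dx,dy mm",np.round((c-p[:2])*1000,1),round(sc,2))
E
python3 held.py shk1 0
```

```text
0.032 rim z 0.1949 offset dx,dy mm [ 0.5 -2.8] 0.69
0.032 rim z 0.1979 offset dx,dy mm [1.5 2. ] 0.49
0.032 rim z 0.2009 offset dx,dy mm [0.5 5.1] 0.48
0.0285 rim z 0.1949 offset dx,dy mm [ 3.4 -0.4] 0.35
0.0285 rim z 0.1979 offset dx,dy mm [-0.1 -1.1] 0.59
0.0285 rim z 0.2009 offset dx,dy mm [0.3 0.8] 0.68
```

```bash
python3 -m handwheel '[[[1,0,40],[0,0,-0.004]],[[1,0,80],[0,0,-0.004]],[[1,0,110],[0,0,-0.004]],[[1,0,117],[0,0,-0.004]],[[1,0,117],[0,0,-0.004]],[[1,0,117],[0,0,-0.004]]]';python3 to.py .625 .142 .075
```

```text
time_s: 6.45
eef_pos: [0.6266, 0.1439, 0.083]
orientation: [[-0.001, 1.0, 0.003], [1.0, 0.001, 0.001], [0.001, 0.003, -1.0]]
ft_force: [-0.8, 0.2, -1.1]
opening: 0.0616
finger_force: 44.2
t 6.45 pos [0.6266 0.1439 0.083 ] shift [-1.9 -1.6  8. ] turn [ 0.0026 -0.0011  0.0014] F [-0.8  0.2 -1.1] open 0.0616
```

```bash
python3 -m handwheel '[[[-1,-1,3],[0,0,0]],[[-1,-1,5],[0,0,0]],[[-1,-1,6],[0,0,0]],[[-1,-1,7],[0,0,0]],[[-1,-1,7],[0,0,0]]]';python3 to.py .625 .142 .075
```

```text
time_s: 6.95
eef_pos: [0.6247, 0.1425, 0.0752]
orientation: [[-0.002, 1.0, 0.001], [1.0, 0.002, -0.0], [-0.0, 0.001, -1.0]]
ft_force: [-1.4, -0.6, 4.4]
opening: 0.0612
finger_force: 44.7
t 6.95 pos [0.6247 0.1425 0.0752] shift [-0.5  0.3  0.2] turn [0.0009 0.0004 0.0019] F [-1.4 -0.6  4.4] open 0.0612
```

The pan has made contact at about 5 N. I'll release it, rise and check.

```bash
python3 -m handwheel '[[[0,0,0],[0,0,0]],[[0,0,0],[0,0,0]],[[0,0,0],[0,0,0]],[[0,0,0],[0,0,0]]]' 85; python3 -m handwheel '[[[0,0,-40],[0,0,0]],[[0,0,-80],[0,0,0]],[[0,0,-125],[0,0,0]],[[0,0,-125],[0,0,0]],[[0,0,-125],[0,0,0]]]'; python3 look.py shk2 .032 .075 .625 .142; python3 to.py .623 -.185 .15
```

```text
time_s: 7.35
eef_pos: [0.6244, 0.1426, 0.0742]
orientation: [[-0.002, 1.0, -0.0], [1.0, 0.002, -0.0], [-0.0, -0.0, -1.0]]
ft_force: [-0.6, 0.5, -0.1]
opening: 0.0849
finger_force: 0.0
time_s: 7.85
eef_pos: [0.625, 0.1428, 0.2005]
orientation: [[-0.002, 1.0, 0.002], [1.0, 0.002, 0.0], [0.0, 0.002, -1.0]]
ft_force: [-0.6, 0.2, -0.7]
opening: 0.0848
finger_force: 0.0
pos spread [0.0002 0.0001 0.0005] mean [0.6238 0.1421 0.1983]
fit [0.6236 0.1441] 0.62
t 8.0 pos [0.6236 0.142  0.1978] shift [-326.9   -1.2   48.2] turn [-0.0026  0.0013  0.0022] F [ 0.4  0.7 -0.3] open 0.0851
```

View pics/shk2.png

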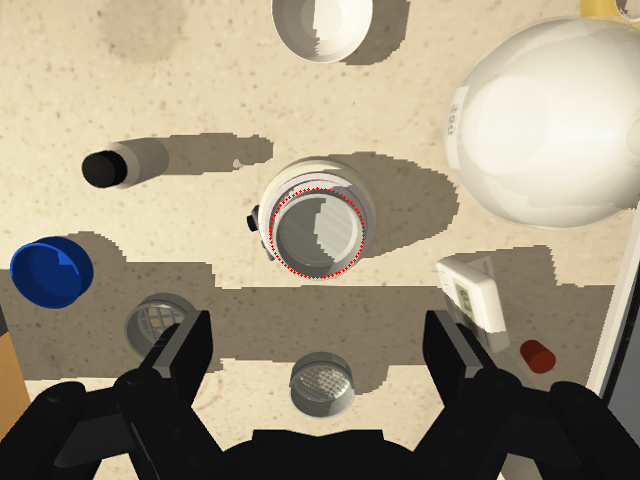

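The pan sits inside the lip, with its rim centred near (318,233). Next is the fine sieve.

```bash
python3 -m handwheel '[[[-45,0,0],[0,0,0]],[[-90,0,0],[0,0,0]],[[-135,0,0],[0,0,0]],[[-180,0,10],[0,0,0]],[[-225,0,20],[0,0,0]],[[-270,0,30],[0,0,0]],[[-310,0,45],[0,0,0]],[[-327,0,47],[0,0,0]],[[-327,0,47],[0,0,0]],[[-327,0,47],[0,0,0]]]'; python3 look.py fin1 .032 .032 .623 -.185; python3 to.py .623 -.185 .028
```

```text
time_s: 9.0
eef_pos: [0.6251, -0.1824, 0.1518]
orientation: [[-0.003, 1.0, -0.0], [1.0, 0.003, 0.002], [0.002, -0.0, -1.0]]
ft_force: [0.0, 1.1, -0.3]
opening: 0.0856
finger_force: 0.0
pos spread [0.0001 0.0001 0.0002] mean [ 0.6257 -0.1812  0.1527]
fit [ 0.6246 -0.1822] 0.6
t 9.15 pos [ 0.6258 -0.1813  0.1529] shift [ -3.9  -2.9 124.9] turn [ 0.001  -0.0018  0.0059] F [0.4 0.3 0.5] open 0.0846
```

View pics/fin1.png

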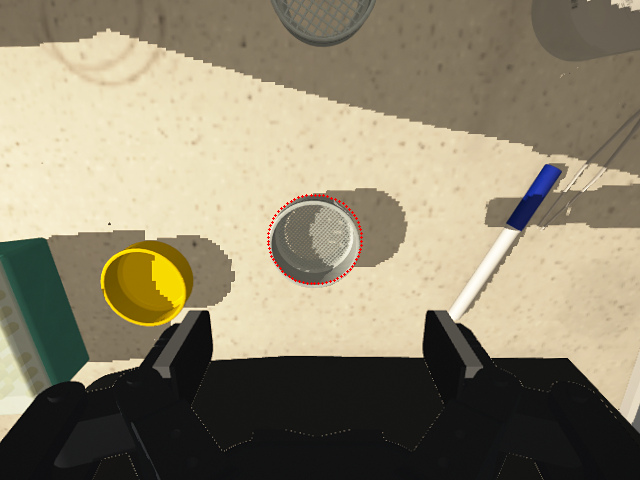

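Dense mesh confirmed in the part at (315,241); it is about 2 mm nearer the black body than the circle suggests. Descending and gripping.

```bash
python3 -m handwheel '[[[-3,-1,40],[0,0,0.005]],[[-3,-1,80],[0,0,0.005]],[[-3,-1,110],[0,0,0.005]],[[-3,-1,124],[0,0,0.005]],[[-3,-1,124],[0,0,0.005]],[[-3,-1,124],[0,0,0.005]]]'; python3 -m handwheel '[[[0,0,0],[0,0,0]],[[0,0,0],[0,0,0]],[[0,0,0],[0,0,0]],[[0,0,0],[0,0,0]],[[0,0,0],[0,0,0]],[[0,0,0],[0,0,0]]]' 50 40; python3 to.py .623 -.185 .028
```

```text
time_s: 9.75
eef_pos: [0.6254, -0.1865, 0.0297]
orientation: [[0.002, 1.0, 0.002], [1.0, -0.002, 0.0], [0.0, 0.002, -1.0]]
ft_force: [-0.6, 1.0, 0.8]
opening: 0.0848
finger_force: 0.0
time_s: 10.35
eef_pos: [0.6254, -0.1875, 0.0305]
orientation: [[0.003, 1.0, 0.003], [1.0, -0.003, -0.001], [-0.001, 0.003, -1.0]]
ft_force: [-0.4, 0.1, 6.0]
opening: 0.061
finger_force: 43.1
t 10.35 pos [ 0.6254 -0.1875  0.0305] shift [ 2.5 -2.4  2.5] turn [ 0.0032  0.0006 -0.0032] F [-0.4  0.1  6. ] open 0.061
```

```bash
python3 -m handwheel '[[[0,0,-15],[0,0,0]],[[0,0,-55],[0,0,0]],[[0,0,-100],[0,0,0]],[[0,0,-145],[0,0,0]],[[30,0,-170],[0,0,0]],[[75,0,-170],[0,0,0]],[[120,0,-170],[0,0,0]],[[165,0,-170],[0,0,0]],[[210,0,-170],[0,0,0]],[[255,0,-170],[0,0,0]]]';python3 -m handwheel '[[[40,0,0],[0,0,0]],[[74,0,0],[0,0,0]],[[74,0,0],[0,0,0]],[[74,0,0],[0,0,0]],[[74,0,0],[0,0,0]]]';  python3 look.py shk3 .032 .075 .624 .142; python3 held.py shk3 0.002; python3 to.py .624 .142 .10
```

```text
time_s: 11.35
eef_pos: [0.6248, 0.0693, 0.2]
orientation: [[0.003, 1.0, 0.002], [1.0, -0.003, 0.0], [0.0, 0.002, -1.0]]
ft_force: [0.9, -0.3, -1.1]
opening: 0.0612
finger_force: 44.0
time_s: 11.85
eef_pos: [0.6254, 0.1398, 0.1989]
orientation: [[0.005, 1.0, 0.001], [1.0, -0.005, -0.002], [-0.002, 0.001, -1.0]]
ft_force: [0.1, -1.4, -0.6]
opening: 0.0608
finger_force: 44.0
pos spread [0.     0.0001 0.0001] mean [0.6254 0.1396 0.1986]
fit [0.6241 0.1407] 0.67
0.032 rim z 0.1935 offset dx,dy mm [ 0.3 -1.6] 0.74
0.032 rim z 0.1965 offset dx,dy mm [ 0.8 -0.5] 0.65
0.032 rim z 0.1995 offset dx,dy mm [0.6 0.7] 0.65
0.0285 rim z 0.1935 offset dx,dy mm [ 5.  -4.1] 0.37
0.0285 rim z 0.1965 offset dx,dy mm [-0.2 -3.1] 0.47
0.0285 rim z 0.1995 offset dx,dy mm [-0.4  0.2] 0.51
t 12.0 pos [0.6254 0.1398 0.1985] shift [ 2.3 -1.4 98.5] turn [ 0.0002  0.001  -0.0054] F [-0.7 -0.4 -1. ] open 0.0607
```

View pics/shk3.png

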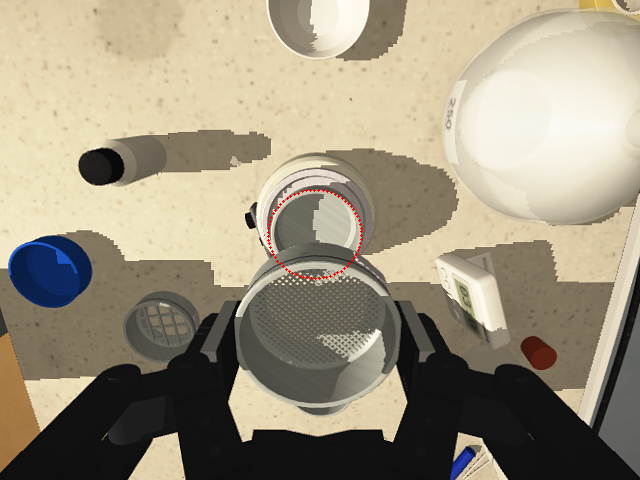

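The fine sieve is held upright with its dense mesh visible around (318,320), and the pan is below it at (316,234). Lowering it into the pan.

```bash
python3 -m handwheel '[[[2,-1,40],[0,0,-0.005]],[[2,-1,75],[0,0,-0.005]],[[2,-1,90],[0,0,-0.005]],[[2,-1,95],[0,0,-0.005]],[[2,-1,98],[0,0,-0.005]],[[2,-1,98],[0,0,-0.005]],[[2,-1,98],[0,0,-0.005]]]';python3 to.py .624 .142 .097
```

```text
time_s: 12.7
eef_pos: [0.6251, 0.1439, 0.1017]
orientation: [[-0.002, 1.0, 0.002], [1.0, 0.002, 0.001], [0.001, 0.002, -1.0]]
ft_force: [-0.2, -1.5, -0.3]
opening: 0.0609
finger_force: 44.0
t 12.7 pos [0.6251 0.1439 0.1017] shift [-1.9 -1.1  4.7] turn [ 0.0024 -0.0007  0.0017] F [-0.2 -1.5 -0.3] open 0.0609
```

```bash
python3 -m handwheel '[[[-1,0,1],[0,0,0]],[[-1,0,2],[0,0,0]],[[-1,0,3],[0,0,0]],[[-1,0,4],[0,0,0]],[[-1,0,4],[0,0,0]]]';python3 to.py .624 .142 .097
```

```text
time_s: 13.2
eef_pos: [0.6244, 0.1426, 0.0975]
orientation: [[-0.002, 1.0, 0.001], [1.0, 0.002, -0.0], [-0.0, 0.001, -1.0]]
ft_force: [-2.1, -1.6, 8.1]
opening: 0.0611
finger_force: 44.8
t 13.2 pos [0.6244 0.1426 0.0975] shift [-0.6 -0.4  0.5] turn [0.0009 0.0005 0.0019] F [-2.1 -1.6  8.1] open 0.0611
```

```bash
python3 -m handwheel '[[[0,0,0],[0,0,0]],[[0,0,0],[0,0,0]],[[0,0,0],[0,0,0]],[[0,0,0],[0,0,0]]]' 85; python3 -m handwheel '[[[0,0,-40],[0,0,0]],[[0,0,-80],[0,0,0]],[[0,0,-125],[0,0,0]],[[0,0,-125],[0,0,0]],[[0,0,-125],[0,0,0]]]'; python3 look.py shk4 .032 .099 .624 .142; python3 to.py .6265 -.028 .15
```

```text
time_s: 13.6
eef_pos: [0.6241, 0.1426, 0.0961]
orientation: [[-0.002, 1.0, -0.0], [1.0, 0.002, 0.0], [0.0, -0.0, -1.0]]
ft_force: [0.9, 1.0, 0.1]
opening: 0.0847
finger_force: 0.0
time_s: 14.1
eef_pos: [0.6247, 0.1428, 0.2224]
orientation: [[-0.002, 1.0, 0.002], [1.0, 0.002, 0.0], [0.0, 0.002, -1.0]]
ft_force: [-0.6, -0.2, -0.4]
opening: 0.0849
finger_force: 0.0
pos spread [0.0002 0.0001 0.0005] mean [0.6235 0.1421 0.2202]
fit [0.6231 0.1434] 0.62
t 14.25 pos [0.6232 0.142  0.2197] shift [-169.9    3.1   69.9] turn [-0.0028  0.0014  0.0021] F [-1.4 -0.9 -1. ] open 0.085
```

View pics/shk4.png

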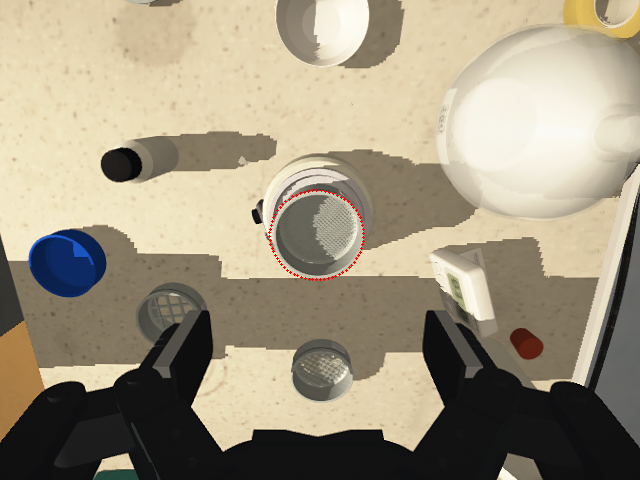

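The fine sieve is on the pan, level, with its rim matching the predicted z = 0.099 circle at (317,235). Moving over the medium sieve, seen here at (323,370) with the coarser mesh.

```bash
python3 -m handwheel '[[[-45,1,0],[0,0,0]],[[-90,2,10],[0,0,0]],[[-135,3,30],[0,0,0]],[[-170,3,65],[0,0,0]],[[-170,3,70],[0,0,0]],[[-170,3,70],[0,0,0]],[[-170,3,70],[0,0,0]]]'; python3 look.py med1 .032 .032 .6265 -.028; python3 to.py .6265 -.028 .030
```

```text
time_s: 14.95
eef_pos: [0.6275, -0.0254, 0.1511]
orientation: [[-0.004, 1.0, -0.0], [1.0, 0.004, 0.002], [0.002, -0.0, -1.0]]
ft_force: [0.5, 0.8, 0.8]
opening: 0.0846
finger_force: 0.0
pos spread [0.0001 0.0002 0.0002] mean [ 0.628  -0.0251  0.152 ]
fit [ 0.6288 -0.0282] 0.59
t 15.1 pos [ 0.6281 -0.0253  0.1522] shift [ -2.8  -1.8 122.2] turn [ 0.0017 -0.0011  0.0045] F [-0.5  1.2 -0.3] open 0.085
```

View pics/med1.png

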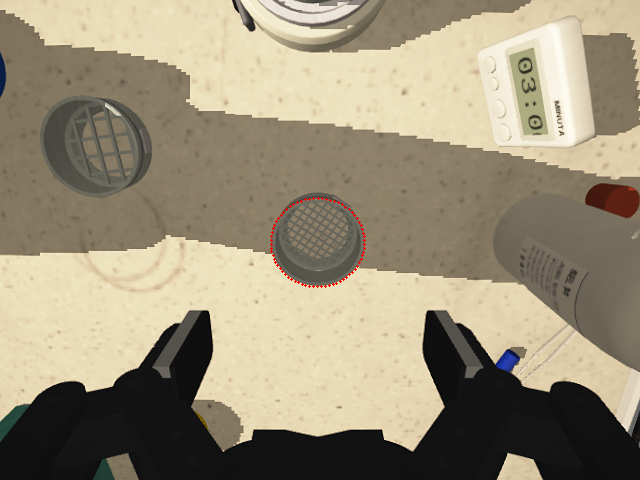

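The medium sieve is at (318,242) and the circle fits its rim. Gripping and carrying it.

```bash
python3 -m handwheel '[[[-3,1,40],[0,0,0.004]],[[-3,1,80],[0,0,0.004]],[[-3,1,108],[0,0,0.004]],[[-3,1,122],[0,0,0.004]],[[-3,1,122],[0,0,0.004]],[[-3,1,122],[0,0,0.004]]]'; python3 -m handwheel '[[[0,0,0],[0,0,0]],[[0,0,0],[0,0,0]],[[0,0,0],[0,0,0]],[[0,0,0],[0,0,0]],[[0,0,0],[0,0,0]],[[0,0,0],[0,0,0]]]' 50 40; python3 to.py .6235 .142 .23
```

```text
time_s: 15.7
eef_pos: [0.6296, -0.0297, 0.0306]
orientation: [[0.002, 1.0, 0.002], [1.0, -0.002, 0.001], [0.001, 0.002, -1.0]]
ft_force: [0.1, -0.6, 0.1]
opening: 0.0851
finger_force: 0.0
time_s: 16.3
eef_pos: [0.6297, -0.0302, 0.0315]
orientation: [[0.002, 1.0, 0.003], [1.0, -0.002, 0.0], [0.0, 0.003, -1.0]]
ft_force: [-1.9, 0.4, 6.7]
opening: 0.0614
finger_force: 42.7
t 16.3 pos [ 0.6297 -0.0302  0.0315] shift [ 172.2   -5.9 -198.5] turn [ 0.0031 -0.0001 -0.0022] F [-1.9  0.4  6.7] open 0.0614
```

```bash
python3 -m handwheel '[[[0,0,-15],[0,0,0]],[[0,0,-55],[0,0,0]],[[0,0,-105],[0,0,0]],[[0,0,-150],[0,0,0]],[[25,-1,-190],[0,0,0]],[[65,-3,-200],[0,0,0]],[[110,-5,-200],[0,0,0]],[[150,-6,-200],[0,0,0]],[[172,-6,-200],[0,0,0]],[[172,-6,-200],[0,0,0]]]';python3 -m handwheel '[[[0,0,0],[0,0,0]],[[0,0,0],[0,0,0]]]';  python3 look.py shk5 .032 .099 .6235 .142; python3 held.py shk5 0.001; python3 to.py .6235 .142 .122
```

```text
time_s: 17.3
eef_pos: [0.6217, 0.1478, 0.2313]
orientation: [[-0.006, 1.0, 0.001], [1.0, 0.006, 0.005], [0.005, 0.001, -1.0]]
ft_force: [-1.0, 1.1, -0.9]
opening: 0.0616
finger_force: 44.0
time_s: 17.5
eef_pos: [0.6231, 0.1394, 0.2296]
orientation: [[0.004, 1.0, 0.0], [1.0, -0.004, -0.002], [-0.002, 0.0, -1.0]]
ft_force: [0.2, 0.8, -2.1]
opening: 0.0616
finger_force: 44.0
pos spread [0.     0.0002 0.0001] mean [0.6231 0.1395 0.2294]
fit [0.6237 0.1439] 0.67
0.032 rim z 0.2253 offset dx,dy mm [0.8 0.5] 0.74
0.032 rim z 0.2283 offset dx,dy mm [0.7 1.3] 0.67
0.032 rim z 0.2313 offset dx,dy mm [2.2 6.3] 0.43
0.0285 rim z 0.2253 offset dx,dy mm [-2.5  2.8] 0.36
0.0285 rim z 0.2283 offset dx,dy mm [-0.5  0.2] 0.5
0.0285 rim z 0.2313 offset dx,dy mm [2.9 1.2] 0.43
t 17.65 pos [0.6231 0.1398 0.2293] shift [  2.3   0.4 107.3] turn [ 0.      0.001  -0.0044] F [ 0.1 -0.3 -0.2] open 0.0615
```

```bash
python3 -m handwheel '[[[2,0,40],[0,0,-0.004]],[[2,0,75],[0,0,-0.004]],[[2,0,95],[0,0,-0.004]],[[2,0,101],[0,0,-0.004]],[[2,0,103],[0,0,-0.004]],[[2,0,103],[0,0,-0.004]],[[2,0,103],[0,0,-0.004]]]';python3 to.py .6235 .142 .122
```

```text
time_s: 18.35
eef_pos: [0.6238, 0.1439, 0.1277]
orientation: [[-0.002, 1.0, 0.002], [1.0, 0.002, 0.001], [0.001, 0.002, -1.0]]
ft_force: [0.3, 0.0, -0.8]
opening: 0.0612
finger_force: 44.0
t 18.35 pos [0.6238 0.1439 0.1277] shift [-1.9 -0.3  5.7] turn [ 0.0025 -0.0009  0.0017] F [ 0.3  0.  -0.8] open 0.0612
```

```bash
python3 -m handwheel '[[[-1,0,2],[0,0,0]],[[-1,0,3],[0,0,0]],[[-1,0,4],[0,0,0]],[[-1,0,5],[0,0,0]],[[-1,0,5],[0,0,0]]]';python3 to.py .6235 .142 .122
```

```text
time_s: 18.85
eef_pos: [0.623, 0.1426, 0.1225]
orientation: [[-0.002, 1.0, 0.001], [1.0, 0.002, -0.0], [-0.0, 0.001, -1.0]]
ft_force: [-2.6, -1.8, 6.4]
opening: 0.0612
finger_force: 44.6
t 18.85 pos [0.623  0.1426 0.1225] shift [-0.6  0.5  0.5] turn [0.0009 0.0005 0.0019] F [-2.6 -1.8  6.4] open 0.0612
```

```bash
python3 -m handwheel '[[[0,0,0],[0,0,0]],[[0,0,0],[0,0,0]],[[0,0,0],[0,0,0]],[[0,0,0],[0,0,0]]]' 85; python3 -m handwheel '[[[0,0,-40],[0,0,0]],[[0,0,-80],[0,0,0]],[[0,0,-125],[0,0,0]],[[0,0,-125],[0,0,0]],[[0,0,-125],[0,0,0]]]'; python3 look.py shk6 .032 .123 .6235 .142; python3 to.py .4835 .0355 .15
```

```text
time_s: 19.25
eef_pos: [0.6228, 0.1426, 0.1211]
orientation: [[-0.002, 1.0, -0.0], [1.0, 0.002, -0.0], [-0.0, -0.0, -1.0]]
ft_force: [0.6, -0.1, 0.2]
opening: 0.0853
finger_force: 0.0
time_s: 19.75
eef_pos: [0.6233, 0.1428, 0.2474]
orientation: [[-0.002, 1.0, 0.002], [1.0, 0.002, 0.0], [0.0, 0.002, -1.0]]
ft_force: [-0.7, -0.2, 0.1]
opening: 0.0851
finger_force: 0.0
pos spread [0.0002 0.0001 0.0005] mean [0.6222 0.1421 0.2452]
fit [0.6221 0.145 ] 0.61
t 19.9 pos [0.622  0.142  0.2447] shift [-106.1 -138.5   95.2] turn [-0.0027  0.0014  0.0021] F [-0.2  0.1  0.5] open 0.0851
```

```bash
python3 -m handwheel '[[[-30,-38,0],[0,0,0]],[[-58,-76,10],[0,0,0]],[[-86,-112,40],[0,0,0]],[[-106,-138,75],[0,0,0]],[[-106,-138,95],[0,0,0]],[[-106,-138,95],[0,0,0]],[[-106,-138,95],[0,0,0]],[[-106,-138,95],[0,0,0]]]'; python3 look.py coa1 .032 .032 .4835 .0355; python3 to.py .4835 .0355 .030
```

```text
time_s: 20.7
eef_pos: [0.4865, 0.0376, 0.1521]
orientation: [[-0.003, 1.0, 0.003], [1.0, 0.003, 0.001], [0.001, 0.003, -1.0]]
ft_force: [0.6, 0.2, -0.5]
opening: 0.0848
finger_force: 0.0
pos spread [0.0002 0.0002 0.    ] mean [0.4863 0.0372 0.1521]
fit [0.4822 0.0384] 0.26
t 20.85 pos [0.4861 0.037  0.1521] shift [ -1.6  -2.9 122.1] turn [ 0.0023 -0.0007  0.0023] F [-0.4  0.2  0.3] open 0.0855
```

View pics/coa1.png

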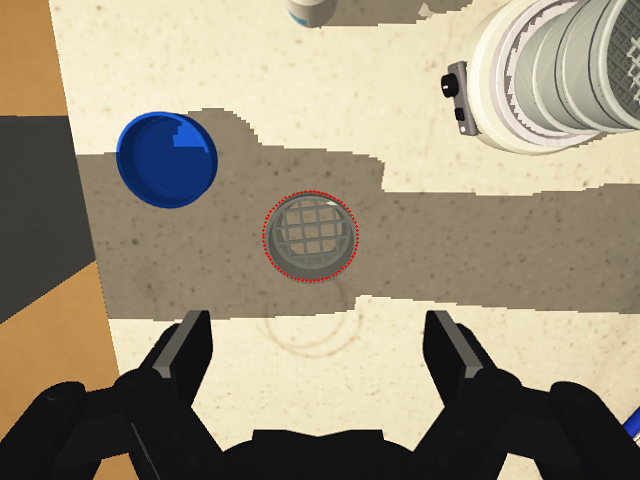

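The stack at the upper right is coaxial and seated, and the coarse sieve is at (312,238). Gripping it.

```bash
python3 -m handwheel '[[[0,-3,40],[0,0,0]],[[0,-3,80],[0,0,0]],[[0,-3,108],[0,0,0]],[[0,-3,122],[0,0,0]],[[0,-3,122],[0,0,0]],[[0,-3,122],[0,0,0]]]'; python3 -m handwheel '[[[0,0,0],[0,0,0]],[[0,0,0],[0,0,0]],[[0,0,0],[0,0,0]],[[0,0,0],[0,0,0]],[[0,0,0],[0,0,0]],[[0,0,0],[0,0,0]]]' 50 40; python3 to.py .623 .142 .25
```

```text
time_s: 21.45
eef_pos: [0.4826, 0.0367, 0.0298]
orientation: [[-0.002, 1.0, 0.001], [1.0, 0.002, 0.0], [0.0, 0.001, -1.0]]
ft_force: [0.2, -0.1, 0.4]
opening: 0.0849
finger_force: 0.0
time_s: 22.05
eef_pos: [0.4829, 0.0364, 0.0307]
orientation: [[-0.002, 1.0, 0.003], [1.0, 0.002, 0.001], [0.001, 0.003, -1.0]]
ft_force: [-1.0, 0.3, 5.9]
opening: 0.0613
finger_force: 42.3
t 22.05 pos [0.4829 0.0364 0.0307] shift [ 105.5  140.9 -218.8] turn [ 0.0026 -0.0007  0.0017] F [-1.   0.3  5.9] open 0.0613
```

```bash
python3 -m handwheel '[[[0,0,-15],[0,0,0]],[[0,0,-60],[0,0,0]],[[0,0,-110],[0,0,0]],[[0,0,-155],[0,0,0]],[[0,0,-200],[0,0,0]],[[20,27,-220],[0,0,0]],[[48,64,-220],[0,0,0]],[[76,101,-220],[0,0,0]],[[105,141,-220],[0,0,0]],[[105,141,-220],[0,0,0]]]';python3 -m handwheel '[[[0,0,0],[0,0,0]],[[0,0,0],[0,0,0]],[[0,0,0],[0,0,0]]]';  python3 look.py shk7 .032 .123 .623 .142; python3 held.py shk7 0.001; python3 to.py .623 .142 .1455
```

```text
time_s: 23.05
eef_pos: [0.6266, 0.1468, 0.2502]
orientation: [[-0.004, 1.0, 0.005], [1.0, 0.004, 0.007], [0.007, 0.005, -1.0]]
ft_force: [-2.4, -1.0, -0.9]
opening: 0.0613
finger_force: 44.5
time_s: 23.35
eef_pos: [0.6219, 0.14, 0.2495]
orientation: [[-0.001, 1.0, -0.001], [1.0, 0.001, -0.002], [-0.002, -0.001, -1.0]]
ft_force: [-0.8, 0.3, -1.5]
opening: 0.0614
finger_force: 44.5
pos spread [0.0001 0.0002 0.    ] mean [0.6223 0.1404 0.2496]
fit [0.6265 0.1433] 0.57
0.032 rim z 0.2456 offset dx,dy mm [ 0.5 -2.8] 0.74
0.032 rim z 0.2486 offset dx,dy mm [ 0.6 -2. ] 0.63
0.032 rim z 0.2516 offset dx,dy mm [1.8 2.4] 0.47
0.0285 rim z 0.2456 offset dx,dy mm [-2.8 -4.9] 0.38
0.0285 rim z 0.2486 offset dx,dy mm [-2.4 -3.1] 0.41
0.0285 rim z 0.2516 offset dx,dy mm [ 0.3 -0.1] 0.61
t 23.5 pos [0.6224 0.1407 0.2496] shift [  1.4   0.6 104.1] turn [0.     0.0007 0.0014] F [-0.7 -0.2  0.1] open 0.0617
```

```bash
python3 -m handwheel '[[[3,0,40],[0,0,0]],[[3,0,75],[0,0,0]],[[3,0,92],[0,0,0]],[[3,0,98],[0,0,0]],[[3,0,100],[0,0,0]],[[3,0,100],[0,0,0]],[[3,0,100],[0,0,0]]]';python3 to.py .623 .1435 .1455
```

```text
time_s: 24.2
eef_pos: [0.6236, 0.145, 0.1507]
orientation: [[-0.002, 1.0, 0.002], [1.0, 0.002, 0.001], [0.001, 0.002, -1.0]]
ft_force: [-0.2, 0.1, -1.3]
opening: 0.0613
finger_force: 44.5
t 24.2 pos [0.6236 0.145  0.1507] shift [-1.5 -0.6  5.2] turn [ 0.0023 -0.0008  0.0018] F [-0.2  0.1 -1.3] open 0.0613
```

```bash
python3 -m handwheel '[[[0,0,2],[0,0,0]],[[0,0,3],[0,0,0]],[[0,0,4],[0,0,0]],[[0,0,5],[0,0,0]],[[0,0,5],[0,0,0]]]';python3 to.py .623 .1435 .1455
```

```text
time_s: 24.7
eef_pos: [0.6231, 0.1447, 0.1458]
orientation: [[-0.002, 1.0, 0.001], [1.0, 0.002, -0.0], [-0.0, 0.001, -1.0]]
ft_force: [-2.1, -2.1, 8.8]
opening: 0.0609
finger_force: 45.3
t 24.7 pos [0.6231 0.1447 0.1458] shift [-1.2 -0.1  0.3] turn [0.0012 0.0003 0.0018] F [-2.1 -2.1  8.8] open 0.0609
```

```bash
python3 -m handwheel '[[[0,0,0],[0,0,0]],[[0,0,0],[0,0,0]],[[0,0,0],[0,0,0]],[[0,0,0],[0,0,0]]]' 85; python3 -m handwheel '[[[0,0,-40],[0,0,0]],[[0,0,-80],[0,0,0]],[[0,0,-125],[0,0,0]],[[0,0,-125],[0,0,0]],[[0,0,-125],[0,0,0]]]'; python3 look.py shk8 .032 .147 .623 .142; python3 to.py .486 .331 .14
```

```text
time_s: 25.1
eef_pos: [0.6228, 0.1446, 0.1441]
orientation: [[-0.002, 1.0, -0.0], [1.0, 0.002, -0.0], [-0.0, -0.0, -1.0]]
ft_force: [0.1, 0.1, 0.1]
opening: 0.0848
finger_force: 0.0
time_s: 25.6
eef_pos: [0.6232, 0.1448, 0.2704]
orientation: [[-0.002, 1.0, 0.002], [1.0, 0.002, 0.0], [0.0, 0.002, -1.0]]
ft_force: [-0.2, -0.1, -0.5]
opening: 0.0851
finger_force: 0.0
pos spread [0.0002 0.0001 0.0005] mean [0.6222 0.1441 0.2682]
fit [0.6223 0.1442] 0.6
t 25.75 pos [0.622  0.144  0.2677] shift [ 187.5 -135.3  127.8] turn [-0.0027  0.0014  0.002 ] F [0.1 0.1 0.5] open 0.0849
```

```bash
python3 -m handwheel '[[[35,-25,0],[0,0,0]],[[70,-50,0],[0,0,0]],[[105,-75,10],[0,0,0]],[[140,-100,30],[0,0,0]],[[170,-123,70],[0,0,0]],[[187,-135,110],[0,0,0]],[[187,-135,128],[0,0,0]],[[187,-135,128],[0,0,0]],[[187,-135,128],[0,0,0]],[[187,-135,128],[0,0,0]]]'; python3 look.py lid1 .032 .0105 .486 .331; python3 - <<'E'
from fit import *
d=np.load("lid1.npy",allow_pickle=True).item();t=snapshot("top");out=[]
for n,x in(("w",d),("t",t)):
    c=proj(x,[.486,.331,.031])[0].astype(int);g=x["pixels"].max(2);m=np.zeros_like(g);cv2.circle(m,tuple(map(int,c)),40 if n=="w" else 16,255,-1)
    b=((g<60)&(m>0)).astype(np.uint8);k,l,st,ce=cv2.connectedComponentsWithStats(b);i=1+np.argmax(st[1:,4]);print(n,c,st[i],ce[i],np.round(atz(x,ce[i],.022),4));out.append((x,ce[i]))
print("knob centroid tri",tri(out))
E
python3 to.py .486 .331 .038
```

```text
time_s: 26.75
eef_pos: [0.4886, 0.3311, 0.1422]
orientation: [[-0.0, 1.0, 0.002], [1.0, 0.0, 0.001], [0.001, 0.002, -1.0]]
ft_force: [-0.6, 0.3, 0.1]
opening: 0.0847
finger_force: 0.0
pos spread [0.0001 0.     0.    ] mean [0.4886 0.3312 0.1425]
fit [0.4853 0.3383] 0.48
w [312 243] [298 213  30  34 727] [312.57771664 228.88308116] [0.4862 0.3385 0.022 ]
t 26.95 pos [0.4882 0.3312 0.1423] shift [ -0.3  -2.4 104.3] turn [ 0.0016 -0.001   0.0009] F [0.7 0.3 0.2] open 0.085Traceback (most recent call last):
  File "<stdin>", line 5, in <module>
    return _wrapfunc(a, 'argmax', axis=axis, out=out, **kwds)
    return bound(*args, **kwds)
ValueError: attempt to get argmax of an empty sequence
```

View pics/lid1.png

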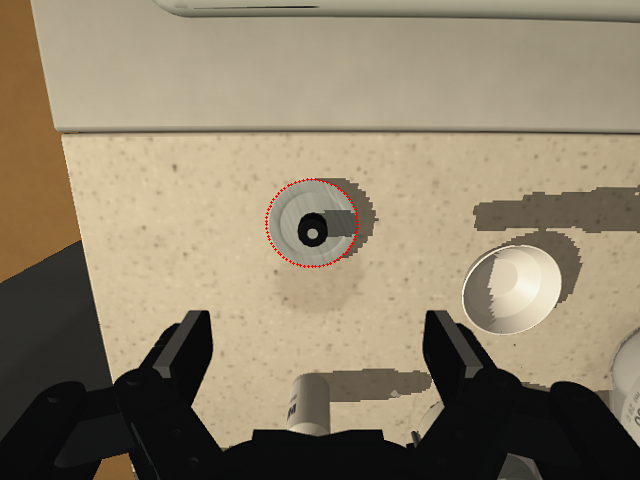

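The lid disc is at (312,223) and its knob at (313,229). I'll cross-check against the top view taken at the start.

```bash
python3 - <<'E'
from fit import *
d=np.load("lid1.npy",allow_pickle=True).item();t=snapshot("top");t["pixels"]=cv2.imread("pics/top0.png")
print("disc tri",tri([(t,(173.4,252.7)),(d,(311.8,223))]))
print("top fit",fit([t],[.486,.335],.032,.0105),"both free z",fit([t,d],[.486,.336,.0105],.032))
g=t["pixels"].max(2);b=(g[235:265,158:188]<60).astype(np.uint8);k,l,st,ce=cv2.connectedComponentsWithStats(b);i=1+np.argmax(st[1:,4]);uv=ce[i]+[158,235];print(st[i],uv)
print("knob tri",tri([(t,uv),(d,(312.6,228.9))]))
E
```

```text
disc tri (array([0.48497847, 0.33778151, 0.00469472]), [[0.1, -0.3], [-0.7, -0.2]])
top fit (array([0.49519442, 0.33554797]), np.float64(0.5685917735099792)) both free z (array([4.98042844e-01, 3.38516023e-01, 3.92067328e-04]), np.float64(1.0774829387664795))
[ 7 11 12 11 81] [171.17283951 251.11111111]
knob tri (array([0.48578817, 0.33761666, 0.01873553]), [[0.1, -0.2], [-0.6, -0.2]])
```

```bash
python3 -m handwheel '[[[7,-2,30],[0,0,0]],[[7,-2,65],[0,0,0]],[[7,-2,92],[0,0,0]],[[7,-2,104],[0,0,0]],[[7,-2,104],[0,0,0]],[[7,-2,104],[0,0,0]]]' 50; python3 -m handwheel '[[[0,0,0],[0,0,0]],[[0,0,0],[0,0,0]],[[0,0,0],[0,0,0]],[[0,0,0],[0,0,0]],[[0,0,0],[0,0,0]],[[0,0,0],[0,0,0]],[[0,0,0],[0,0,0]]]' 10 40; python3 to.py .6225 .143 .28
```

```text
time_s: 27.6
eef_pos: [0.486, 0.3389, 0.0383]
orientation: [[-0.002, 1.0, 0.001], [1.0, 0.002, 0.001], [0.001, 0.001, -1.0]]
ft_force: [0.3, 0.6, 0.9]
opening: 0.0499
finger_force: 0.0
time_s: 28.3
eef_pos: [0.4862, 0.3389, 0.0387]
orientation: [[-0.002, 1.0, 0.002], [1.0, 0.002, 0.001], [0.001, 0.002, -1.0]]
ft_force: [0.1, -0.6, 6.1]
opening: 0.0181
finger_force: 38.9
t 28.3 pos [0.4862 0.3389 0.0387] shift [-195.8  136.5 -241.3] turn [ 0.002  -0.0013  0.0018] F [ 0.1 -0.6  6.1] open 0.0181
```

```bash
python3 -m handwheel '[[[0,0,-15],[0,0,0]],[[0,0,-60],[0,0,0]],[[0,0,-110],[0,0,0]],[[0,0,-155],[0,0,0]],[[0,0,-200],[0,0,0]],[[-25,17,-240],[0,0,0]],[[-65,45,-240],[0,0,0]],[[-105,73,-240],[0,0,0]],[[-145,101,-240],[0,0,0]],[[-180,125,-240],[0,0,0]]]';python3 -m handwheel '[[[-16,11,0],[0,0,0]],[[-16,11,0],[0,0,0]],[[-16,11,0],[0,0,0]],[[-16,11,0],[0,0,0]]]';  python3 look.py shk9 .032 .147 .6225 .143; python3 held.py shk9 -.028|head -3; python3 to.py .6225 .143 .1775
```

```text
time_s: 29.3
eef_pos: [0.6117, 0.1554, 0.2784]
orientation: [[-0.001, 1.0, 0.001], [1.0, 0.001, -0.001], [-0.001, 0.001, -1.0]]
ft_force: [0.3, 1.1, -1.7]
opening: 0.018
finger_force: 39.2
time_s: 29.7
eef_pos: [0.6205, 0.1449, 0.278]
orientation: [[-0.005, 1.0, -0.0], [1.0, 0.005, 0.002], [0.002, -0.0, -1.0]]
ft_force: [-0.7, 0.3, -0.8]
opening: 0.0181
finger_force: 39.2
pos spread [0.0001 0.0002 0.0001] mean [0.6208 0.1446 0.2778]
fit [0.6244 0.1404] 0.49
0.032 rim z 0.3027 offset dx,dy mm [ 0.  -0.3] 0.17
0.032 rim z 0.3057 offset dx,dy mm [ 6.5 -0.6] 0.14
0.032 rim z 0.3087 offset dx,dy mm [7.6 2. ] 0.15
t 29.85 pos [0.621  0.1443 0.2777] shift [ -1.3   1.5 100.2] turn [-0.0001 -0.0005  0.0048] F [-0.6 -0.3 -1. ] open 0.0178
```

```bash
python3 held.py shk9 .028|head -3; python3 - <<'E'
from v import *
d=np.load("shk9.npy",allow_pickle=True).item();cv2.imwrite("pics/lid2.png",d["pixels"])
E
```

```text
0.032 rim z 0.2467 offset dx,dy mm [ 0.1 -1.7] 0.49
0.032 rim z 0.2497 offset dx,dy mm [ 0.2 -0.7] 0.47
0.032 rim z 0.2527 offset dx,dy mm [1.1 0.7] 0.44
```

View pics/lid2.png

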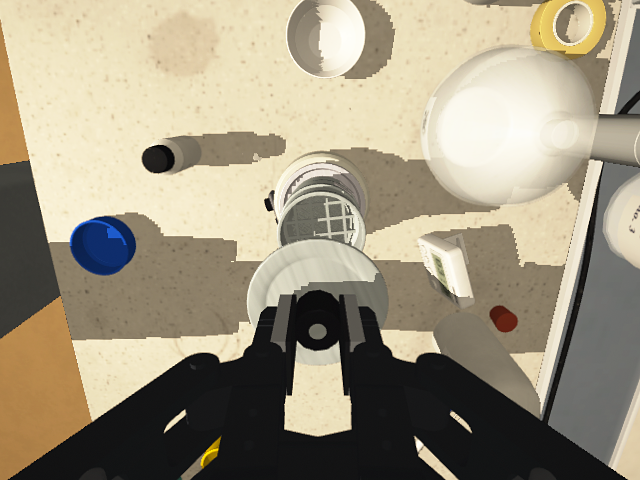

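The lid hangs level in the jaws, centred at about (317,300), with the stack below at (321,228). Lowering it 2 mm further out in x.

```bash
python3 -m handwheel '[[[-1,2,40],[0,0,0.004]],[[-1,2,75],[0,0,0.004]],[[-1,2,90],[0,0,0.004]],[[-1,2,95],[0,0,0.004]],[[-1,2,96],[0,0,0.004]],[[-1,2,96],[0,0,0.004]],[[-1,2,96],[0,0,0.004]]]';python3 to.py .623 .1435 .1775
```

```text
time_s: 30.55
eef_pos: [0.6247, 0.1422, 0.1829]
orientation: [[0.002, 1.0, 0.003], [1.0, -0.002, 0.001], [0.001, 0.003, -1.0]]
ft_force: [0.8, 1.4, -0.7]
opening: 0.0181
finger_force: 39.2
t 30.55 pos [0.6247 0.1422 0.1829] shift [ 1.3 -1.7  5.4] turn [ 0.0027 -0.001  -0.002 ] F [ 0.8  1.4 -0.7] open 0.0181
```

```bash
python3 -m handwheel '[[[1,-1,2],[0,0,0]],[[1,-1,3],[0,0,0]],[[1,-1,4],[0,0,0]],[[1,-1,5],[0,0,0]],[[1,-1,5],[0,0,0]]]';python3 to.py .623 .1435 .1775
```

```text
time_s: 31.05
eef_pos: [0.6231, 0.1428, 0.1776]
orientation: [[0.002, 1.0, 0.001], [1.0, -0.002, -0.0], [-0.0, 0.001, -1.0]]
ft_force: [-1.3, -1.3, 6.9]
opening: 0.0179
finger_force: 40.1
t 31.05 pos [0.6231 0.1428 0.1776] shift [ 0.7 -0.1  0.1] turn [ 0.0012  0.     -0.0022] F [-1.3 -1.3  6.9] open 0.0179
```

```bash
python3 -m handwheel '[[[0,0,0],[0,0,0]],[[0,0,0],[0,0,0]],[[0,0,0],[0,0,0]],[[0,0,0],[0,0,0]]]' 50; python3 -m handwheel '[[[0,0,-40],[0,0,0]],[[0,0,-80],[0,0,0]],[[0,0,-120],[0,0,0]],[[0,0,-120],[0,0,0]],[[-40,-20,-120],[0,0,0]],[[-80,-40,-120],[0,0,0]],[[-120,-60,-120],[0,0,0]],[[-160,-80,-120],[0,0,0]],[[-160,-80,-120],[0,0,0]],[[-160,-80,-120],[0,0,0]]]'; python3 - <<'E'
from fit import *
s=snapshot("side");t=snapshot("top");w=snapshot("wrist");out=[]
for n,x,r in(("side",s,14),("top",t,22),("wrist",w,35)):
    c=proj(x,[.623,.1425,.161])[0];g=x["pixels"].max(2);m=np.zeros_like(g)
    cv2.circle(m,tuple(int(round(v)) for v in c),r,255,-1)
    b=((g<75)&(m>0)).astype(np.uint8);k,l,st,ce=cv2.connectedComponentsWithStats(b)
    if k>1:
        i=1+np.argmax(st[1:,4]);print(n,"pred",np.round(c,1),"knob",np.round(ce[i],1),st[i]);out.append((x,ce[i]))
    else: print(n,"no blob",c)
print(tri(out) if len(out)>1 else"")
for R,z in((.032,.1495),(.032,.147)): print(R,z,"side",fit([s],[.623,.1425],R,z),"top",fit([t],[.623,.1425],R,z))
st=state();print(st["time_s"],st["ft_force"],st["eef_pos"])
E
```

```text
time_s: 31.45
eef_pos: [0.6228, 0.1426, 0.1761]
orientation: [[0.002, 1.0, -0.0], [1.0, -0.002, -0.0], [-0.0, -0.0, -1.0]]
ft_force: [0.4, 0.3, -0.2]
opening: 0.05
finger_force: 0.0
time_s: 32.45
eef_pos: [0.5421, -0.0186, 0.2959]
orientation: [[0.005, 1.0, -0.001], [1.0, -0.005, -0.0], [-0.0, -0.001, -1.0]]
ft_force: [-0.1, 0.3, -0.8]
opening: 0.0498
finger_force: 0.0
side pred [405.9 154.6] knob [405.6 154.8] [400 149  12  12 113]
top pred [278.3 150.3] knob [278.7 150.4] [273 143  12  15 127]
wrist pred [450.4 -20.5] knob [4.462e+02 2.000e-01] [441   0  12   2  15]
(array([0.62200615, 0.13681362, 0.16182263]), [[-0.0, 0.5], [3.3, 0.4], [2.1, -10.4]])
0.032 0.1495 side (array([0.62070763, 0.14140907]), np.float64(0.5545284748077393)) top (array([0.62168087, 0.1423557 ]), np.float64(0.491033136844635))
0.032 0.147 side (array([0.62108503, 0.14752338]), np.float64(0.5536823868751526)) top (array([0.62240115, 0.14251877]), np.float64(0.4901341199874878))
32.6 [-0.79818768 -0.37891387  0.35036154] [ 0.54297934 -0.01546826  0.2963115 ]
```

In both the side and top views the knob is within 0.5 px of the position predicted for a fully seated nest. Handing in.

```bash
python3 -c "
from workcell import finish_job
print(finish_job())"
```

```text
the job is handed in; nothing more can be done
None
```

I built the nest on the shaker seat (pan, fine, medium, coarse, lid), each part making contact at its expected seated height, and handed it in after about 33 s of robot time; I did not touch the dish, the bottle or the look-alikes.

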